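# Refit the chiller's dial handle and set it to the orange tab

### The arm

A 7-joint arm with a two-finger parallel gripper is mounted at the origin on the work surface. World frame = base frame: x ahead of the robot, y to its left, z up, the work surface at z = 0. Lengths are in m, angles in rad, forces in N, time in s.
With the tool pointing down it reaches from about 0.425 to 0.875 m from the base axis. Payload 8.4 kg.
Tool frame: the origin (TCP) lies midway between the tips of the shut fingers; the grasp point (between the pads) lies 19 mm behind it (arm.grip_point_offset is the distance from the TCP to the grasp point, in m); z points along the fingers, y is the line along which they close (so a half turn about z gives the same grasp; the last joint's range is limited). The gripper opens to 87 mm and grips with 3 to 60 N. Pads are 19 mm wide; open, the fingers measure 117 mm over their backs; the gripper's body (75 mm by 190 mm) begins 51 mm behind the grasp point.
Start: joints at [-1.369, 0.333, 0.04, 1.465, -0.013, 1.343, -0.059], TCP at [0.193, 0.621, 0.223] pointing down, gripper open.
Joint ranges: [-2.58, 2.58], [-0.38, 2.09], [-1.3, 1.39], [0.25, 2.4], [-1.5, 4.64], [0.08, 2.09], [-2.65, 2.65]. Speed limits (rad/s): [2.22, 2.22, 2.79, 2.79, 3.14, 3.14, 3.14].

### API

Orientations are given as a rotation vector (axis times angle).
In Python, from cell import arm, eyes, hand_in gives the robot as it stands.
- The arm moves only by the tool send_rows, never from a script. Its argument "increments" is a list that holds one entry, the list of rows, each a list of 7 numbers: the shift along the tool's x, y, z scaled (see below), then the turn, a rotation vector about the tool's x, y, z scaled (see below), then the opening, from -1 (shut) to 1 (fully open). A call has 1 to 5 rows; each row shifts and turns the commanded pose from where the row before left it, along the tool's axes as they then stand; what a row does not reach is not made up. The controller multiplies each number of a shift by 0.3 m and each number of a turn by 2 pi rad. A row lasts 1/10 s, in which the tool goes at most 50 mm and 8.59 degrees, less where a joint would pass 70% of its speed; a pose out of reach is approached as far as the arm can. A call with a number of a shift or a turn outside -1 to 1 is refused whole. A call with a gripper value outside its range is refused whole. The fingers move at their own pace and stop on an object; "squeeze" is the grip in N (left out, the last holds). Time passes only in rows, so rows that do not move let the fingers close. It gives the time, the measured TCP pose, the force, the opening and the grip force at its end, in the units of the state.
- arm.read_state(): the state, without advancing time (a new reading comes with each control period).
- eyes.read_camera(name): name is "scene" or "top" or "wrist"; returns a dict with "pixels" (384x512x3 uint8, blue, green, red), "depth" (384x512 float32, m along the optical axis (not along the pixel's ray), 0 where there is no reading), "fov_y" (degrees; the focal length in pixels is half the picture's height over the tangent of half this angle, whatever the lens; pixels are square), "cx", "cy" (the principal point, pixels), "k1" (the pictures are not rectified: a ray, as slopes to the right and down, at radius r is drawn at 1 + k1 r^2 times it, then the intrinsics apply), "rvec" (rotation vector, rad) and "tvec" (3), from world to camera coordinates, as OpenCV has them; the wrist camera has in their place "T_tool_cam" (4x4, takes a point from camera to tool coordinates, whose origin is the TCP and whose axes are the flange's). Camera axes: x right, y down, z forward; pixel columns grow to the right and rows downward; lengths in m; the calibration is good to about 2 mm. A picture is of the moment at which its call begins: read the wrist's pose just before it.
- hand_in(): hands the job in; it is judged then, once.
The state is a dict: "time": time; "qpos": joint angles; "qd": joint speeds; "tau": joint torques, N m; "eef_pos": TCP position; "ee_rot": TCP orientation; "contact_force": force on the tool from outside, world axes, zero at the start; "wrist_torque": the same for the moment, N m; "opening": finger opening in m; "finger_force": force on a finger pad.
Only numpy, scipy, OpenCV 4.12 (cv2) and the standard library are available. Lean on these libraries where they do the work, as an engineer would, in place of code of your own. Each camera call takes 0.05 s, during which the arm holds its last target. There are 200 camera calls.

### The job

The handle has come off the drinks chiller's temperature dial. Push it fully home on the dial's square stub, bore down, then with the handle turn the dial clockwise until its white pointer stands at the orange tab, and let go. Leave the shaker, the moose, the key bowl and the docked controller where they are.

Things in the scene. Friction and masses are not known exactly. Their poses are not given: they have to be found in the camera images.
- handle: T-shaped handle, loose, standing on its hub. Black hub 44 x 44 mm, 34 mm tall, with a blind square bore 20 x 20 mm, 26 mm deep, open at its underside, sides parallel to x and y. On top of it a red grip bar 100 mm long (along the handle's x), 18 mm wide (y), from 34 to 64 mm above the underside. Origin: centre of the hub's underside; z up through the bar. About 160 g.
- chiller: fixed flat aluminium drinks chiller, 340 x 200 mm, top 80 mm above the bench, with a black dial at one end and a steel cooling plate at the other. Origin on the bench right under the dial's axis; the box reaches from -100 to +240 mm along its x.
- dial (a joint): angle (rad) of the black dial disc (116 mm across, top 91 mm above the bench), 0 to 3.6, growing clockwise seen from above. It stays where it is left; turning it takes about 0.12 N m. At value v its pointer stands at the angle (pi/2 - v) from the chiller's x axis, counted counter-clockwise from above. The brass stub turns with it.
- stub_foot (a point): point on the dial's axis at the dial's top face, 91 mm above the bench, z up; its y axis points to the white pointer. The brass stub stands here: an 18 x 18 mm square shaft 14 mm tall, above it a round centring nose. On the nose but not yet on the square, the hub's underside rests about 14 mm above this point (let go there, it tips askew); fully home it rests on the dial (0 mm).
- stub_top (a point): tip of the brass stub, 24 mm above stub_foot: the nose is 17.5 mm across and tapers to 8 mm over its last 6 mm. The angle of the square about the axis differs every time, is not tied to the pointer and is in no listed pose (this point's axes do not show it): it must be felt or seen. The handle fits in any of four ways, with about 6 degrees of play either way.
- pointer (a point): end of the dial's white pointer, 64 mm from the axis, at the dial's top face. It turns with the dial.
- mark (a point): where the pointer's end must be: 64 mm from the dial's axis, in line with the middle of the orange tab. The tab is 20 x 14 mm, 5 mm tall, fixed on the chiller's top just outside the dial, 68 to 88 mm from the axis, 14 mm wide along the rim. It is always 1.6 to 2.9 rad clockwise of the pointer at the start.
- shaker: stainless cocktail shaker, upright, 88 mm across, 200 mm tall; bystander. Origin: centre of its foot. One of handle and shaker stands left of the chiller, the other right.
- moose: blue ceramic moose figurine, about 135 mm long, 105 mm wide, 150 mm tall; bystander. Origin: on the bench under its middle.
- bowl: birch bowl of keys, 144 mm across, 48 mm tall; bystander. Origin: centre of its foot.
- controller: grey game controller docked on a white plastic stand, about 155 mm wide, 110 mm tall; bystander. Origin: centre of the stand's foot.

How it is judged:
On the way, in this order (a step that is already met when the one before it is completed fails the run):
1. the handle is fully home on the square stub (z of handle in the frame of stub_foot between -0.003 and 0.004 m and horizontal distance between handle and stub_foot below 0.004 m and angle between handle's own z axis and vertical below 0.1 rad), for 0.2 s.
2. the dial's pointer stands at the orange tab with the handle still home (all of step 1 and horizontal distance between pointer and mark below 0.007 m), for 0.2 s.
At the end, for the whole second after the job is handed in: The handle sits upright (within 0.1 rad) and fully home on the dial's stub (underside within 4 mm of the dial's face, within 4 mm of the axis), the pointer's end is within 7 mm of the mark (the pointer stands within the orange tab's width), everything is at rest and released (all of step 2 and linear speed of handle below 0.02 m/s and velocity of joint dial between -0.05 and 0.05 rad/s); the robot touches nothing.
It fails at once if the shaker is moved by more than 30 mm or tipped (distance of shaker from where it was at the start of the episode above 0.03 m or angle between shaker's own z axis and vertical above 0.3 rad).
It fails at once if the moose is moved by more than 30 mm or tipped (distance of moose from where it was at the start of the episode above 0.03 m or angle between moose's own z axis and vertical above 0.3 rad).
It fails at once if the bowl is moved by more than 30 mm or tipped (distance of bowl from where it was at the start of the episode above 0.03 m or angle between bowl's own z axis and vertical above 0.3 rad).
It fails at once if the controller is moved by more than 30 mm or tipped (distance of controller from where it was at the start of the episode above 0.03 m or angle between controller's own z axis and vertical above 0.3 rad).
It also fails if it takes over 67 s, if anything falls off the work surface, if the arm or the gripper's body presses on something with over 40 N, if the wrist force passes 120 N, or if a joint passes its speed limit or range.

## Working session

There is one attempt and no reset: what is moved stays moved. The work goes in short steps, Python scripts to look and compute and a tool call to move; the robot and the scene stay as the last step left them, time stands still between calls to the robot, and variables do not carry over. Pictures are saved under pics/ and viewed, at most 12 in all, crops included, and the job is handed in when it is done.

Besides the shell and the picture viewer there is one more tool, called after "Call:" by a JSON object that holds its "op" and its "data". send_rows: Moves the arm, as the interface text tells. Its arguments: {"type":"object","properties":{"increments":{"type":"array"},"squeeze":{"type":"number"}},"required":["increments"]}

```bash
ls; mkdir -p pics
cat > h.py <<'E'
import numpy as np, cv2, json
from scipy.spatial.transform import Rotation as R
from cell import arm, eyes, hand_in
def cam(name):
    s=arm.read_state(); c=eyes.read_camera(name)
    f=192/np.tan(np.radians(c["fov_y"])/2)
    K=np.array([[f,0,c["cx"]],[0,f,c["cy"]],[0,0,1]])
    if "T_tool_cam" in c:
        T=np.eye(4);T[:3,:3]=R.from_rotvec(s["ee_rot"]).as_matrix();T[:3,3]=s["eef_pos"]
        T=T@np.array(c["T_tool_cam"])
    else:
        E=np.eye(4);E[:3,:3]=R.from_rotvec(np.ravel(c["rvec"])).as_matrix();E[:3,3]=np.ravel(c["tvec"]);T=np.linalg.inv(E)
    return dict(img=np.array(c["pixels"]),d=np.array(c["depth"]),K=K,k1=c["k1"],T=T,s=s)
def rays(c,uv):
    return cv2.undistortPoints(np.array(uv,float).reshape(-1,1,2),c["K"],np.array([c["k1"],0,0,0.]))[:,0]
def cloud(c,uv=None):
    if uv is None:
        v,u=np.mgrid[:384,:512]; uv=np.c_[u.ravel(),v.ravel()]
    uv=np.array(uv); r=rays(c,uv); z=c["d"][uv[:,1].astype(int),uv[:,0].astype(int)]
    P=np.c_[r*z[:,None],z]; return P@c["T"][:3,:3].T+c["T"][:3,3]
def onplane(c,uv,h):
    r=rays(c,uv); D=np.c_[r,np.ones(len(r))]@c["T"][:3,:3].T; o=c["T"][:3,3]
    return o+D*((h-o[2])/D[:,2])[:,None]
E
python3 - <<'E'
from h import *
import pickle
a=cam("scene");b=cam("top");w=cam("wrist")
pickle.dump((a,b,w),open("p0.pkl","wb"))
cv2.imwrite("pics/top.png",b["img"]);cv2.imwrite("pics/scene.png",a["img"])
print(b["s"]["eef_pos"],R.from_rotvec(b["s"]["ee_rot"]).as_matrix().round(3),b["T"].round(3),b["K"],w["s"]["time"])
E
```

```text
pics
[0.19249643 0.62035431 0.22166514] [[-0.955  0.296 -0.   ]
 [ 0.296  0.955 -0.002]
 [-0.    -0.002 -1.   ]] [[-1.000e-03 -9.930e-01  1.200e-01  3.930e-01]
 [-1.000e+00  1.000e-03  2.000e-03  6.400e-02]
 [-2.000e-03 -1.200e-01 -9.930e-01  1.381e+00]
 [ 0.000e+00  0.000e+00  0.000e+00  1.000e+00]] [[365.46446168   0.         255.56792356]
 [  0.         365.46446168 190.93538973]
 [  0.           0.           1.        ]] 0.1
```

View pics/top.png

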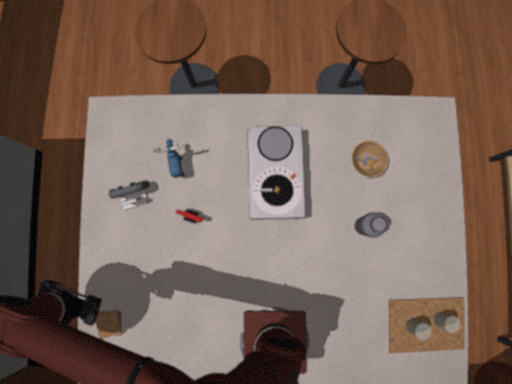

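View pics/scene.png

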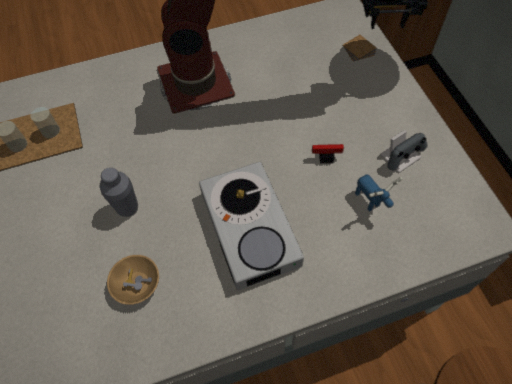

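The top view shows the handle at about (190,215), the dial centre at (277,190) with its pointer to the left, and the tab at (294,176). The scene view agrees. Next I measure these.

Run:
```python
from h import *
import pickle
a,b,w=pickle.load(open("p0.pkl","rb"))
for n,c in(("top",b),("scene",a)):
    hsv=cv2.cvtColor(c["img"],cv2.COLOR_BGR2HSV);H,S,V=cv2.split(hsv)
    P=cloud(c).reshape(384,512,3); X,Y,Z=P[...,0],P[...,1],P[...,2]
    reg=(X>.3)&(X<.7)
    red=reg&((H<6)|(H>174))&(S>150)&(V>60)
    m=red&(Y>.15)&(Z>.05)
    v,u=np.where(m); q=onplane(c,np.c_[u,v],.064)
    (cx,cy),sz,an=cv2.minAreaRect(q[:,:2].astype(np.float32)); e=np.linalg.eigh(np.cov(q[:,:2].T))[1][:,1]
    print(n,"bar",len(q),(cx,cy),sz,q.mean(0),np.arctan2(e[1],e[0]),np.median(Z[m]))
    m=reg&(H<14)&(S>130)&(V>80)&(Y<.13)&(Y>-.15)&(Z>.06)
    v,u=np.where(m);q=onplane(c,np.c_[u,v],.085);print("tab",len(q),q.mean(0),q.std(0))
    # chiller top
    m=reg|(X>.6); m=(X>.35)&(X<.95)&(abs(Y)<.2)&(Z>.07)&(Z<.1)
    q=onplane(c,np.argwhere(m)[:,::-1],.08);print("chiller",cv2.minAreaRect(q[:,:2].astype(np.float32)))
    m=(V<60)&(X>.35)&(X<.65)&(abs(Y)<.12)&(Z>.083)&(Z<.1)
    q=onplane(c,np.argwhere(m)[:,::-1],.091);print("dial",cv2.minEnclosingCircle(q[:,:2].astype(np.float32)),q.mean(0))
for n,c in(("top",b),):
    cv2.imwrite("pics/z.png",cv2.resize(np.hstack([c["img"][150:230,237:317],c["img"][175:255,150:230]]),None,fx=5,fy=5,interpolation=2))
```

```text
top bar 106 (0.46476274728775024, 0.3080431818962097) (0.09265231341123581, 0.017096467316150665) [0.46349509 0.30436259 0.064     ] 1.2498752225642293 0.06602280242165504
tab 232 [ 0.92664896 -0.21728155  0.085     ] [3.64251070e-01 5.85323971e-01 5.28513248e-16]
chiller ((0.6230171322822571, -0.006130889058113098), (0.3366108238697052, 0.1999291330575943), 1.150399088859558)
dial ((0.5534317493438721, -0.008420335128903389), 0.05412833020091057) [ 0.55296299 -0.01102191  0.091     ]
scene bar 173 (0.4724923372268677, 0.3084472715854645) (0.09275459498167038, 0.027456948533654213) [0.46978292 0.30808755 0.064     ] 1.2505474108996752 0.06244613040368385
tab 28 [ 0.60520646 -0.06549887  0.085     ] [0.00457607 0.00485241 0.        ]
chiller ((0.628476619720459, -0.005173400044441223), (0.3430815637111664, 0.1998727023601532), 1.1537376642227173)
dial ((0.5563492774963379, -0.007269866298884153), 0.05843650922179222) [ 0.55754944 -0.00917727  0.091     ]
```

View pics/z.png

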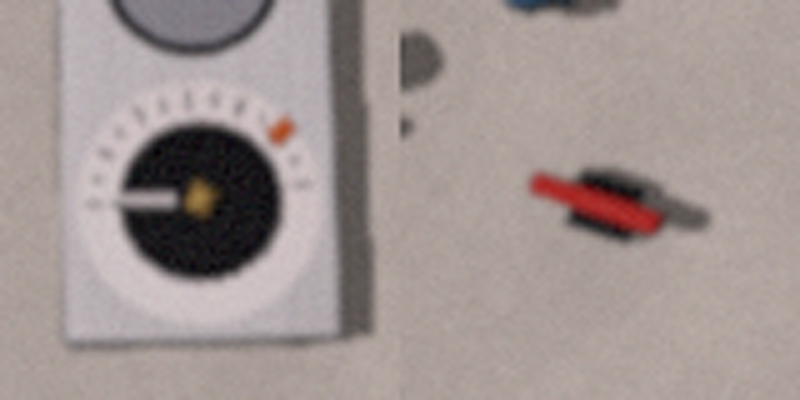

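```bash
cat >> h.py <<'E'
def Rdown(th): # tool y at world angle th, z down
    y=np.array([np.cos(th),np.sin(th),0]);z=np.array([0,0,-1.]);return np.c_[np.cross(y,z),y,z]
def plan(p,th):
    s=arm.read_state();M=R.from_rotvec(s["ee_rot"]).as_matrix();
    d=M.T@(np.array(p)-s["eef_pos"]);r=R.from_matrix(M.T@Rdown(th)).as_rotvec()
    print("th now",np.arctan2(M[1,1],M[0,1]).round(4),"pos",np.round(s["eef_pos"],4),"shift tool m",d.round(4),"units",(d/.3).round(4),"rot rad",r.round(4),"units",(r/2/np.pi).round(4),"q",np.round(s["qpos"],2),"t",round(s["time"],2),"F",np.round(s["contact_force"],1),"op",s["opening"])
E
python3 - <<'E'
from h import *
import pickle
a,b,w=pickle.load(open("p0.pkl","rb"))
M=R.from_rotvec(w["s"]["ee_rot"]).as_matrix();T=np.eye(4);T[:3,:3]=M;T[:3,3]=w["s"]["eef_pos"]
print((np.linalg.inv(T)@w["T"]).round(3),w["K"])
P=np.vstack([cloud(a),cloud(b)]);P=P[(P[:,2]>.1)&(P[:,2]<.25)&(P[:,0]>.3)&(P[:,0]<.9)&(P[:,1]<.6)&(P[:,1]>.1)]
for th in(-.32,):
    L=(P-[.466,.308,0])@Rdown(th); 
    for lo in(.1,.125):
        q=L[P[:,2]>lo];d=np.maximum(abs(q[:,0])-.04,0);e=np.maximum(abs(q[:,1])-.1,0)
        print(len(q),np.hypot(d,e).min());d=np.maximum(abs(q[:,1])-.04,0);e=np.maximum(abs(q[:,0])-.1,0);print(np.hypot(d,e).min())
plan([.555,-.008,.26],0.)
plan([.466,.308,.2],-.32)
E
```

```text
[[ 0.001 -0.965 -0.264  0.072]
 [ 1.     0.     0.001  0.001]
 [-0.001 -0.264  0.965 -0.162]
 [ 0.     0.     0.     1.   ]] [[275.53315831   0.         249.99283876]
 [  0.         275.53315831 186.04949621]
 [  0.           0.           1.        ]]
481 0.11243577099340683
0.1406155489544821
223 0.12427741911816584
0.14725315525941746
th now 1.2699 pos [0.1925 0.6205 0.2219] shift tool m [-0.5324 -0.4929 -0.0375] units [-1.7748 -1.6429 -0.1249] rot rad [-1.0000e-03  9.0000e-04  1.2699e+00] units [-2.000e-04  1.000e-04  2.021e-01] q [-1.37  0.33  0.04  1.47 -0.01  1.34 -0.06] t 0.15 F [-0.  -0.1  0.7] op 0.08730781717753858
th now 1.2699 pos [0.1925 0.6205 0.2219] shift tool m [-0.3538 -0.2174  0.0222] units [-1.1793 -0.7245  0.0739] rot rad [-9.0000e-04  1.1000e-03  1.5899e+00] units [-1.00e-04  2.00e-04  2.53e-01] q [-1.37  0.33  0.04  1.47 -0.01  1.34 -0.06] t 0.15 F [-0.  -0.1  0.7] op 0.08730781717753858
```

Call:
{"op": "send_rows", "data": {"increments": [[[-0.118, -0.11, 0, 0, 0, 0, 1], [-0.118, -0.11, 0, 0, 0, 0, 1], [-0.118, -0.11, 0, 0, 0, 0, 1], [-0.118, -0.11, 0, 0, 0, 0, 1], [-0.118, -0.11, 0, 0, 0, 0, 1]]]}}

```text
time: 0.65
eef_pos: [0.3134, 0.4088, 0.2224]
ee_rot: [-0.471, -3.106, 0.0]
contact_force: [0.5, 0.5, 0.3]
opening: 0.0868
finger_force: 0.0
```

Call:
{"op": "send_rows", "data": {"increments": [[[-0.118, -0.11, 0, 0, 0, 0, 1], [-0.118, -0.11, 0, 0, 0, 0, 1], [-0.118, -0.11, 0, 0, 0, 0, 1], [-0.118, -0.11, 0, 0, 0, 0, 1], [-0.118, -0.11, 0, 0, 0, 0, 1]]]}}

```text
time: 1.15
eef_pos: [0.4334, 0.1988, 0.2226]
ee_rot: [0.471, 3.106, 0.001]
contact_force: [0.9, 1.3, -0.8]
opening: 0.0875
finger_force: 0.0
```

Call:
{"op": "send_rows", "data": {"increments": [[[-0.118, -0.11, 0, 0, 0, 0, 1], [-0.118, -0.11, 0, 0, 0, 0, 1], [-0.118, -0.11, 0, 0, 0, 0, 1], [-0.118, -0.11, 0, 0, 0, 0, 1], [-0.118, -0.11, 0, 0, 0, 0, 1]]]}}

```text
time: 1.65
eef_pos: [0.5536, -0.0111, 0.2227]
ee_rot: [0.47, 3.106, 0.001]
contact_force: [1.2, 1.0, 0.3]
opening: 0.0871
finger_force: 0.0
```

Run:
```python
from h import *
import pickle
c=cam("wrist");pickle.dump(c,open("p1.pkl","wb"))
plan([.466,.308,.2],-.32)
cv2.imwrite("pics/w1.png",c["img"])
```

```text
th now 1.2633 pos [ 0.556  -0.0194  0.2229] shift tool m [0.1849 0.2849 0.0214] units [0.6165 0.9496 0.0712] rot rad [6.0000e-04 5.2000e-03 1.5833e+00] units [1.00e-04 8.00e-04 2.52e-01] q [-0.63  0.15  0.66  1.73 -0.09  1.29  1.31] t 1.7 F [-1.7 -6.   0.8] op 0.08718379312119726
```

View pics/w1.png

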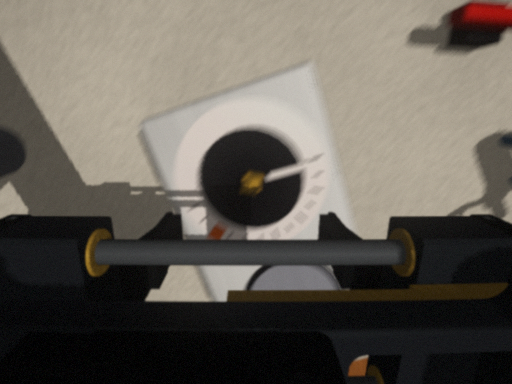

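The picture is motion-blurred, but it shows the dial centre at about (250,180), the pointer to the upper right, and the tab at (215,232). I'll lower the arm, let it settle and look again.

Call:
{"op": "send_rows", "data": {"increments": [[[0, 0.03, 0.1, 0, 0, 0, 1], [0, 0, 0.1, 0, 0, 0, 1], [0, 0, 0, 0, 0, 0, 1], [0, 0, 0, 0, 0, 0, 1], [0, 0, 0, 0, 0, 0, 1]]]}}

```text
time: 2.2
eef_pos: [0.5565, -0.0008, 0.1642]
ee_rot: [0.471, 3.104, 0.001]
contact_force: [-0.0, 0.4, -0.1]
opening: 0.0869
finger_force: 0.0
```

Run:
```python
from h import *
import pickle
c=cam("wrist");pickle.dump(c,open("p2.pkl","wb"))
plan([.466,.308,.2],-.32)
# rectified top-down map about estimated axis at h=.105 (square top), 4px/mm
def rect(c,h,ctr,half,ppm):
    n=int(2*half*ppm*1000);g=(np.arange(n)-n/2+.5)/ppm/1000
    X,Y=np.meshgrid(ctr[0]+g[::-1],ctr[1]-g,indexing="ij")  # up=+x,right=-y
    P=np.c_[X.ravel(),Y.ravel(),np.full(X.size,h)]
    Ti=np.linalg.inv(c["T"]);uv=cv2.projectPoints(P,cv2.Rodrigues(Ti[:3,:3])[0],Ti[:3,3],c["K"],np.array([c["k1"],0,0,0.]))[0].reshape(n,n,2).astype(np.float32)
    return cv2.remap(c["img"],uv[...,0],uv[...,1],cv2.INTER_CUBIC)
A=rect(c,.091,(.556,-.008),.1,2); B=rect(c,.105,(.556,-.008),.02,10)
cv2.imwrite("pics/r2.png",np.hstack([A,B]))
```

```text
th now 1.27 pos [ 0.5566 -0.0007  0.1643] shift tool m [ 0.1779  0.2681 -0.0358] units [ 0.5931  0.8936 -0.1193] rot rad [2.50e-03 7.00e-04 1.59e+00] units [4.000e-04 1.000e-04 2.531e-01] q [-0.63  0.2   0.63  1.8  -0.13  1.18  1.31] t 2.25 F [-0.  -0.1 -0.4] op 0.08714402047089032
```

View pics/r2.png

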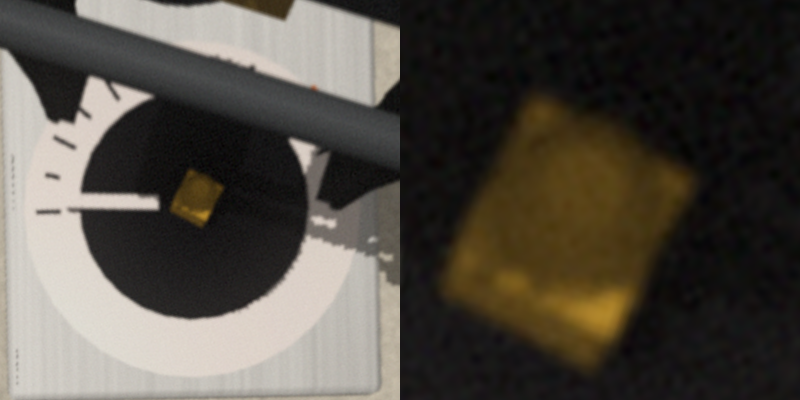

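The rectified view (left panel) shows the dial centre at about (193,203) and the pointer to the left. In the right panel the square's corners are near (137,95), (293,177), (195,370) and (45,288), so its edges run at about -27° mod 90°. Now to the handle.

Call:
{"op": "send_rows", "data": {"increments": [[[0, 0, -0.12, 0, 0, 0, 1], [0.085, 0.128, 0, 0, 0, 0, 1], [0.085, 0.128, 0, 0, 0, 0, 1], [0.085, 0.128, 0, 0, 0, 0, 1], [0.085, 0.128, 0, 0, 0, 0, 1]]]}}

```text
time: 2.75
eef_pos: [0.5037, 0.178, 0.2004]
ee_rot: [0.471, 3.104, 0.003]
contact_force: [0.9, 0.7, -0.1]
opening: 0.087
finger_force: 0.0
```

Call:
{"op": "send_rows", "data": {"increments": [[[0.085, 0.128, 0, 0, 0, 0, 1], [0.085, 0.128, 0, 0, 0, 0, 1], [0.083, 0.126, 0, 0, 0, 0, 1], [0, 0, 0, 0, 0, 0.023, 1], [0, 0, 0, 0, 0, 0.023, 1]]]}}

```text
time: 3.25
eef_pos: [0.4649, 0.3102, 0.1999]
ee_rot: [0.916, 3.004, 0.002]
contact_force: [1.6, -0.5, -0.3]
opening: 0.0868
finger_force: 0.0
```

Call:
{"op": "send_rows", "data": {"increments": [[[0, 0, 0, 0, 0, 0.023, 1], [0, 0, 0, 0, 0, 0.023, 1], [0, 0, 0, 0, 0, 0.023, 1], [0, 0, 0, 0, 0, 0.023, 1], [0, 0, 0, 0, 0, 0.023, 1]]]}}

```text
time: 3.75
eef_pos: [0.4658, 0.3085, 0.2001]
ee_rot: [1.924, 2.483, 0.003]
contact_force: [-0.4, -0.7, -0.3]
opening: 0.087
finger_force: 0.0
```

Call:
{"op": "send_rows", "data": {"increments": [[[0, 0, 0, 0, 0, 0.023, 1], [0, 0, 0, 0, 0, 0.023, 1], [0, 0, 0, 0, 0, 0.023, 1], [0, 0, 0, 0, 0, 0.023, 1], [0, 0, 0, 0, 0, 0, 1]]]}}

```text
time: 4.25
eef_pos: [0.4657, 0.3085, 0.1999]
ee_rot: [-2.549, -1.836, -0.003]
contact_force: [-0.1, -0.0, -0.0]
opening: 0.0872
finger_force: 0.0
```

Run:
```python
from h import *
import pickle
from scipy.optimize import least_squares
c=pickle.load(open("p2.pkl","rb"))
hsv=cv2.cvtColor(c["img"],cv2.COLOR_BGR2HSV);H,S,V=cv2.split(hsv)
# dial rim edge points along rays
Ti=np.linalg.inv(c["T"])
def proj(P):return cv2.projectPoints(np.array(P,float),cv2.Rodrigues(Ti[:3,:3])[0],Ti[:3,3],c["K"],np.array([c["k1"],0,0,0.]))[0].reshape(-1,2)
ctr=np.array([.5546,-.005]);E=[]
for t in np.radians(np.arange(100,290,3)):
    r=np.arange(.050,.066,.0005);P=np.c_[ctr[0]+r*np.cos(t),ctr[1]+r*np.sin(t),np.full(len(r),.091)]
    uv=proj(P).astype(np.float32);v=cv2.remap(V,uv[:,0],uv[:,1],1).ravel().astype(float)
    i=np.argmax(np.diff(v));
    if np.diff(v)[i]>8:E.append(P[i,:2])
E=np.array(E)
f=least_squares(lambda p:np.hypot(E[:,0]-p[0],E[:,1]-p[1])-p[2],[*ctr,.058],loss="soft_l1",f_scale=.001);print("dial",f.x,len(E))
m=(S>110)&(H>10)&(H<30)&(V>25)
q=onplane(c,np.argwhere(m)[:,::-1],.105);k=np.hypot(q[:,0]-ctr[0],q[:,1]-ctr[1])<.025;q=q[k]
print("brass",cv2.minAreaRect(q[:,:2].astype(np.float32)),len(q))
w=onplane(c,np.argwhere((V>110)&(S<60))[:,::-1],.091)[:,:2];r=w-f.x[:2];k=(np.hypot(*r.T)<.054)&(r[:,1]>.01);r=r[k]
e=np.linalg.eigh(np.cov(r.T))[1][:,1];e*=np.sign(e[1]);print("pointer deg",np.degrees(np.arctan2(e[1],e[0])),np.degrees(np.arctan2(*r.mean(0)[::-1])),len(r))
c=cam("wrist");pickle.dump(c,open("p3.pkl","wb"));cv2.imwrite("pics/w3.png",c["img"])
hsv=cv2.cvtColor(c["img"],cv2.COLOR_BGR2HSV);H,S,V=cv2.split(hsv)
m=((H<6)|(H>174))&(S>150)&(V>60);
n,l,st,_=cv2.connectedComponentsWithStats(m.astype(np.uint8));i=1+np.argmax(st[1:,4]);print(st[i])
uv=np.argwhere(l==i)[:,::-1];P=cloud(c,uv);top=abs(P[:,2]-.064)<.005;print(np.median(P[:,2]),top.sum())
q=onplane(c,uv[top],.064);print("bar",cv2.minAreaRect(q[:,:2].astype(np.float32)),q.mean(0))
e=np.linalg.eigh(np.cov(q[:,:2].T))[1][:,1];print(np.arctan2(e[1],e[0]))
plan([.466,.308,.038],-.32)
```

```text
dial [ 0.55347782 -0.00518629  0.05676344] 64
brass ((0.5529660582542419, -0.004709381610155106), (0.019948186352849007, 0.023468587547540665), 62.98468017578125) 610
pointer deg 88.06025075251104 87.5554743837424 348
[ 240  130   17   86 1339]
0.06372444403928418 1291
bar ((0.46557533740997314, 0.31407445669174194), (0.09648490697145462, 0.017431750893592834), 71.04827117919922) [0.46633576 0.31582544 0.064     ]
1.2528371540374121
th now -0.3164 pos [0.4656 0.3085 0.1997] shift tool m [-0.0006  0.0004  0.1617] units [-0.0019  0.0013  0.539 ] rot rad [ 0.0007 -0.0015  0.0036] units [ 0.0001 -0.0002  0.0006] q [-1.15  0.17  0.55  1.75 -0.09  1.25 -0.9 ] t 4.3 F [ 0.7  0.2 -0.6] op 0.08701839570172097
```

View pics/w3.png

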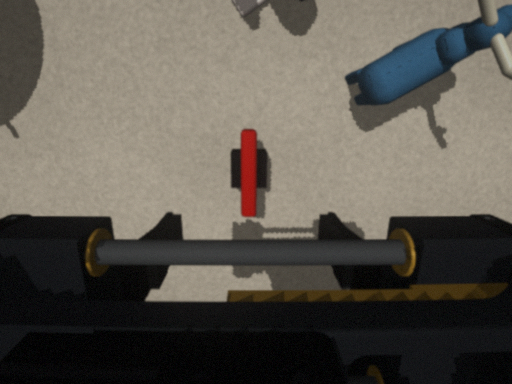

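The wrist view shows the whole bar, rows 130–216 at column 249, lined up with the tool. Its centre is about (.466,.312). Next I descend and grip.

Call:
{"op": "send_rows", "data": {"increments": [[[0.012, 0, 0.14, 0, 0, 0, 1], [0, 0, 0.14, 0, 0, 0, 1], [0, 0, 0.14, 0, 0, 0, 1], [0, 0, 0.08, 0, 0, 0, 1], [0, 0, 0.037, 0, 0, 0, 1]]]}}

```text
time: 4.8
eef_pos: [0.4655, 0.3109, 0.0356]
ee_rot: [2.542, 1.845, -0.004]
contact_force: [0.4, -0.2, 0.3]
opening: 0.0871
finger_force: 0.0
```

Call:
{"op": "send_rows", "data": {"increments": [[[0, 0, 0, 0, 0, 0, 1], [0, 0, 0, 0, 0, 0, -1], [0, 0, 0, 0, 0, 0, -1], [0, 0, 0, 0, 0, 0, -1], [0, 0, 0, 0, 0, 0, -1]]], "squeeze": 45}}

```text
time: 5.3
eef_pos: [0.4667, 0.312, 0.0383]
ee_rot: [-2.546, -1.84, -0.002]
contact_force: [0.6, -0.3, -1.1]
opening: 0.0626
finger_force: 0.0
```

Call:
{"op": "send_rows", "data": {"increments": [[[0, 0, 0, 0, 0, 0, -1], [0, 0, 0, 0, 0, 0, -1], [0, 0, 0, 0, 0, 0, -1], [0, 0, 0, 0, 0, 0, -1], [0, 0, 0, 0, 0, 0, -1]]]}}

```text
time: 5.8
eef_pos: [0.4664, 0.3115, 0.0374]
ee_rot: [2.547, 1.84, -0.0]
contact_force: [-1.2, -0.1, 0.2]
opening: 0.0233
finger_force: 0.0
```

Run:
```python
from h import *
import pickle
c=cam("wrist");pickle.dump(c,open("p4.pkl","wb"));cv2.imwrite("pics/w4.png",c["img"])
plan([.466,.312,.2],-.32)
```

```text
th now -0.3197 pos [0.4664 0.3115 0.0374] shift tool m [ 0.0003 -0.0005 -0.1626] units [ 0.001  -0.0017 -0.5419] rot rad [-0.0001  0.0001  0.0003] units [-0.      0.      0.0001] q [-1.1   0.36  0.51  1.9  -0.21  0.94 -0.81] t 5.85 F [-2.2  0.4  1.1] op 0.019066570668283257
```

View pics/w4.png

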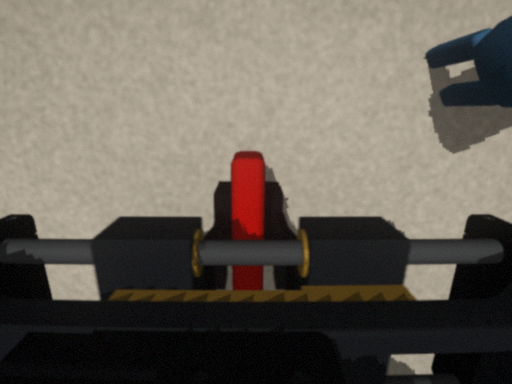

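The bar's far end is at row 152 and the hub's far edge at row 183. The fingers have about reached the bar.

Call:
{"op": "send_rows", "data": {"increments": [[[0, 0, 0, 0, 0, 0, -1], [0, 0, 0, 0, 0, 0, -1], [0, 0, 0, 0, 0, 0, -1], [0, 0, -0.05, 0, 0, 0, -1], [0, 0, -0.15, 0, 0, 0, -1]]]}}

```text
time: 6.35
eef_pos: [0.4642, 0.3098, 0.0954]
ee_rot: [2.545, 1.839, -0.011]
contact_force: [0.7, 0.1, -0.6]
opening: 0.0176
finger_force: 44.9
```

Run:
```python
from h import *
import pickle
c=pickle.load(open("p4.pkl","rb"))
M=R.from_rotvec(c["s"]["ee_rot"]).as_matrix()
for uv,h in(([248,152],.064),([248,157],.064),([225,182.5],.034),([275,182.5],.034),([240,186],.034)):
    p=onplane(c,[uv],h)[0];print(uv,(M.T@(p-c["s"]["eef_pos"])).round(4))
c=cam("wrist");pickle.dump(c,open("p5.pkl","wb"));cv2.imwrite("pics/w5.png",c["img"][100:260,160:340])
for z,th in((.2,1.10),):plan([.555,-.0065,z],th)
print(arm.read_state()["finger_force"])
```

```text
[248, 152] [ 0.0533 -0.0006 -0.0266]
[248, 157] [ 0.0508 -0.0006 -0.0266]
[225, 182.5] [ 0.0299 -0.0151  0.0034]
[275, 182.5] [0.03   0.0159 0.0034]
[240, 186] [ 0.0277 -0.0059  0.0034]
th now -0.321 pos [0.4688 0.3123 0.105 ] shift tool m [-0.2749  0.1827 -0.0957] units [-0.9165  0.6088 -0.319 ] rot rad [ 0.0054 -0.0015 -1.421 ] units [ 9.000e-04 -2.000e-04 -2.262e-01] q [-1.13  0.27  0.54  1.85 -0.16  1.06 -0.85] t 6.4 F [3.9 1.2 4.9] op 0.017545535600492348
44.94670100044459
```

Call:
{"op": "send_rows", "data": {"increments": [[[0, 0, -0.16, 0, 0, 0, -1], [-0.1, 0.067, -0.1, 0, 0, 0, -1], [-0.13, 0.087, -0.06, 0, 0, 0, -1], [-0.13, 0.087, 0, 0, 0, 0, -1], [-0.13, 0.087, 0, 0, 0, 0, -1]]]}}

```text
time: 6.9
eef_pos: [0.5144, 0.1396, 0.1954]
ee_rot: [-2.547, -1.84, -0.005]
contact_force: [0.5, 0.8, -2.4]
opening: 0.0177
finger_force: 44.9
```

Call:
{"op": "send_rows", "data": {"increments": [[[-0.13, 0.087, 0, 0, 0, 0, -1], [-0.13, 0.087, 0, 0, 0, 0, -1], [-0.13, 0.087, 0, 0, 0, 0, -1], [-0.036, 0.02, 0, 0, 0, 0, -1], [0, 0, 0, 0, 0, -0.0226, -1]]]}}

```text
time: 7.4
eef_pos: [0.5538, -0.0101, 0.1944]
ee_rot: [2.414, 2.009, 0.001]
contact_force: [0.3, 0.1, -1.6]
opening: 0.0178
finger_force: 44.9
```

Call:
{"op": "send_rows", "data": {"increments": [[[0, 0, 0, 0, 0, -0.0226, -1], [0, 0, 0, 0, 0, -0.0226, -1], [0, 0, 0, 0, 0, -0.0226, -1], [0, 0, 0, 0, 0, -0.0226, -1], [0, 0, 0, 0, 0, -0.0226, -1]]]}}

```text
time: 7.9
eef_pos: [0.5535, -0.0062, 0.1942]
ee_rot: [1.551, 2.732, 0.001]
contact_force: [-0.3, -0.3, -1.5]
opening: 0.0177
finger_force: 44.9
```

Call:
{"op": "send_rows", "data": {"increments": [[[0, 0, 0, 0, 0, -0.0226, -1], [0, 0, 0, 0, 0, -0.0226, -1], [0, 0, 0, 0, 0, -0.0226, -1], [0, 0, 0, 0, 0, -0.0226, -1], [0, 0, 0, 0, 0, 0, -1]]]}}

```text
time: 8.4
eef_pos: [0.5535, -0.0063, 0.1942]
ee_rot: [0.729, 3.055, 0.001]
contact_force: [0.2, 0.1, -1.5]
opening: 0.0177
finger_force: 44.9
```

Run:
```python
from h import *
import pickle
plan([.5545,-.006,.16],1.0996)
c=cam("wrist");t=cam("scene");pickle.dump((c,t),open("p6.pkl","wb"));cv2.imwrite("pics/w6.png",c["img"])
Pm=t["img"][140:240,180:310]
cv2.imwrite("pics/w6.png",np.hstack([c["img"][60:360],cv2.resize(Pm,(288,222)).copy() if 0 else cv2.copyMakeBorder(cv2.resize(Pm,(286,220),interpolation=2),0,80,0,0,0)]))
```

```text
th now 1.1026 pos [ 0.5535 -0.0063  0.1942] shift tool m [-0.0007  0.0007  0.0342] units [-0.0024  0.0024  0.1139] rot rad [0.0007 0.0005 0.003 ] units [0.0001 0.0001 0.0005] q [-0.62  0.17  0.62  1.77 -0.1   1.24  1.13] t 8.4 F [ 0.2  0.1 -1.5] op 0.017689248741182002
```

View pics/w6.png

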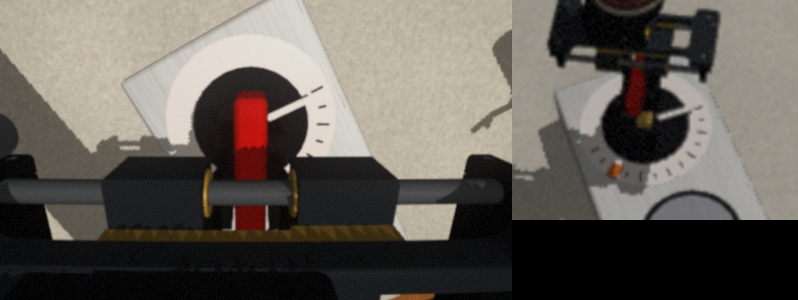

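The wrist view has the bar at column 250 and the dial spanning columns 194–308, so the handle is centred sideways. I'll lower it onto the nose.

Call:
{"op": "send_rows", "data": {"increments": [[[-0.001, 0.001, 0.1, 0, 0, 0, -1], [0, 0, 0.03, 0, 0, 0, -1], [0, 0, 0.01, 0, 0, 0, -1], [0, 0, 0.01, 0, 0, 0, -1], [0, 0, 0, 0, 0, 0, -1]]]}}

```text
time: 9.0
eef_pos: [0.5541, -0.0064, 0.1488]
ee_rot: [0.733, 3.054, 0.0]
contact_force: [-0.0, 0.6, -2.3]
opening: 0.0179
finger_force: 44.9
```

Call:
{"op": "send_rows", "data": {"increments": [[[0, 0, 0.005, 0, 0, 0, -1], [0, 0, 0.005, 0, 0, 0, -1], [0, 0, 0.005, 0, 0, 0, -1], [0, 0, 0, 0, 0, 0, -1]]]}}

```text
time: 9.4
eef_pos: [0.5538, -0.0064, 0.1438]
ee_rot: [-0.732, -3.055, 0.0]
contact_force: [-0.1, -0.3, -2.0]
opening: 0.0178
finger_force: 44.9
```

Call:
{"op": "send_rows", "data": {"increments": [[[0, 0, 0.005, 0, 0, 0, -1], [0, 0, 0.005, 0, 0, 0, -1], [0, 0, 0.005, 0, 0, 0, -1], [0, 0, 0, 0, 0, 0, -1]]]}}

```text
time: 9.8
eef_pos: [0.5537, -0.0064, 0.1391]
ee_rot: [-0.732, -3.055, 0.0]
contact_force: [-0.2, -0.1, -1.7]
opening: 0.0177
finger_force: 44.9
```

Call:
{"op": "send_rows", "data": {"increments": [[[0, 0, 0.01, 0, 0, 0, -1], [0, 0, 0.01, 0, 0, 0, -1], [0, 0, 0.007, 0, 0, 0, -1], [0, 0, 0.005, 0, 0, 0, -1], [0, 0, 0, 0, 0, 0, -1]]]}}

```text
time: 10.3
eef_pos: [0.5537, -0.0064, 0.1295]
ee_rot: [-0.732, -3.055, 0.0]
contact_force: [-0.8, -0.7, -1.9]
opening: 0.0177
finger_force: 44.9
```

Call:
{"op": "send_rows", "data": {"increments": [[[0, 0, 0.005, 0, 0, 0, -1], [0, 0, 0.005, 0, 0, 0, -1], [0, 0, 0.003, 0, 0, 0, -1], [0, 0, 0, 0, 0, 0, -1], [0, 0, 0, 0, 0, 0, -1]]]}}

```text
time: 10.8
eef_pos: [0.5542, -0.0065, 0.1281]
ee_rot: [0.733, 3.054, 0.002]
contact_force: [-10.8, -0.6, 20.5]
opening: 0.0179
finger_force: 44.9
```

It's home: underside on the dial, 20 N of press. I ease off and start turning clockwise.

Call:
{"op": "send_rows", "data": {"increments": [[[0, 0, -0.005, 0, 0, 0, -1], [0, 0, 0, 0, 0, 0.015, -1], [0, 0, 0, 0, 0, 0.015, -1], [0, 0, 0, 0, 0, 0.015, -1], [0, 0, 0, 0, 0, 0.015, -1]]], "squeeze": 58}}

```text
time: 11.3
eef_pos: [0.554, -0.0058, 0.1282]
ee_rot: [-1.296, -2.861, -0.002]
contact_force: [-4.0, 2.8, 8.2]
opening: 0.0176
finger_force: 58.0
```

```bash
cat > ang.py <<'E'
from h import *
def run(ctrs):
  for n in("scene","top"):
    c=cam(n);hsv=cv2.cvtColor(c["img"],cv2.COLOR_BGR2HSV);H,S,V=cv2.split(hsv)
    ctr=ctrs[n]; Q=lambda m,h:onplane(c,np.argwhere(m)[:,::-1],h)[:,:2]-ctr
    r=Q((V>95)&(S<70),.091);d=np.hypot(*r.T);k=(d<.050)&(d>.028);r=r[k];d=d[k]
    g=np.degrees(np.arctan2(r[:,1],r[:,0]));print(n,"white",len(g),"median",np.median(g).round(1) if len(g) else None,np.histogram(g,np.arange(-180,181,20))[0])
    t=Q((H<16)&(S>110)&(V>80),.085);d=np.hypot(*t.T);t=t[(d>.066)&(d<.092)]
    tm=t.mean(0) if len(t) else np.zeros(2);print(n,"tab",len(t),np.degrees(np.arctan2(tm[1],tm[0])).round(1),np.hypot(*tm).round(4))
C=dict(scene=np.array([.5563,-.0073]),top=np.array([.5545,-.007]))
if __name__=="__main__":run(C)
E
python3 ang.py
python3 - <<'E'
from h import *
plan([.5542,-.0065,.128],1.1-2.27);print(arm.read_state()["wrist_torque"])
E
```

```text
scene white 13 median 81.2 [0 0 0 0 0 0 0 0 0 0 0 0 5 8 0 0 0 0]
scene tab 21 -50.8 0.0757
top white 5 median 75.2 [0 0 0 0 0 0 0 0 0 0 0 0 5 0 0 0 0 0]
top tab 322 -85.2 0.0207
th now 0.7203 pos [ 0.554  -0.0058  0.1282] shift tool m [-0.0006 -0.0003  0.0002] units [-0.0021 -0.0011  0.0007] rot rad [ 1.0000e-04 -1.3000e-03  1.8903e+00] units [ 0.000e+00 -2.000e-04  3.009e-01] q [-0.65  0.24  0.67  1.85 -0.17  1.11  0.8 ] t 11.4 F [-4.5  0.7  7.1] op 0.01709923400471501
[0.32580822 0.94643234 0.01169019]
```

Call:
{"op": "send_rows", "data": {"increments": [[[0, 0, 0, 0, 0, 0.0218, -1], [0, 0, 0, 0, 0, 0.0218, -1], [0, 0, 0, 0, 0, 0.0218, -1], [0, 0, 0, 0, 0, 0.0218, -1], [0, 0, 0, 0, 0, 0.0218, -1]]]}}

```text
time: 11.9
eef_pos: [0.5542, -0.0058, 0.1282]
ee_rot: [-2.184, -2.258, -0.002]
contact_force: [-3.1, 1.9, 7.0]
opening: 0.0175
finger_force: 58.0
```

Call:
{"op": "send_rows", "data": {"increments": [[[0, 0, 0, 0, 0, 0.0218, -1], [0, 0, 0, 0, 0, 0.0218, -1], [0, 0, 0, 0, 0, 0.0218, -1], [0, 0, 0, 0, 0, 0.0218, -1], [0, 0, 0, 0, 0, 0.0218, -1]]]}}

```text
time: 12.4
eef_pos: [0.5543, -0.0059, 0.1282]
ee_rot: [-2.815, -1.394, -0.002]
contact_force: [-3.7, 1.0, 5.8]
opening: 0.0178
finger_force: 58.0
```

Call:
{"op": "send_rows", "data": {"increments": [[[0, 0, 0, 0, 0, 0.0218, -1], [0, 0, 0, 0, 0, 0.0218, -1], [0, 0, 0, 0, 0, 0.0218, -1], [0, 0, 0, 0, 0, 0.01, -1], [0, 0, 0, 0, 0, 0, -1]]]}}

```text
time: 12.9
eef_pos: [0.5544, -0.0061, 0.1282]
ee_rot: [-3.063, -0.699, -0.001]
contact_force: [-2.3, 2.4, 8.3]
opening: 0.0175
finger_force: 58.0
```

Run:
```python
from h import *
import pickle
import ang; ang.run(ang.C)
a,b,w=pickle.load(open("p0.pkl","rb"))
cs=cam("scene");ct=cam("top");cw=cam("wrist");pickle.dump((cs,ct,cw),open("p7.pkl","wb"))
plan([.5542,-.0065,.128],-1.3)
def rect(c,h,ctr,half,n):
    g=(np.arange(n)-n/2+.5)*2*half/n
    X,Y=np.meshgrid(ctr[0]+g[::-1],ctr[1]-g,indexing="ij")
    P=np.c_[X.ravel(),Y.ravel(),np.full(X.size,h)];Ti=np.linalg.inv(c["T"])
    uv=cv2.projectPoints(P,cv2.Rodrigues(Ti[:3,:3])[0],Ti[:3,3],c["K"],np.array([c["k1"],0,0,0.]))[0].reshape(n,n,2).astype(np.float32)
    return cv2.remap(c["img"],uv[...,0],uv[...,1],cv2.INTER_CUBIC)
cc=[(cs,ang.C["scene"]),(ct,ang.C["top"]),(cw,np.array([.554,-.006])),(a,ang.C["scene"])]
I=[rect(c,.091,o,.1,300) for c,o in cc]
cv2.imwrite("pics/r7.png",np.vstack([np.hstack(I[:2]),np.hstack(I[2:])]))
```

```text
scene white 11 median -30.1 [ 0  0  0  0  0  0  0 11  0  0  0  0  0  0  0  0  0  0]
scene tab 27 -49.8 0.0759
top white 0 median None [0 0 0 0 0 0 0 0 0 0 0 0 0 0 0 0 0 0]
top tab 340 -62.1 0.0191
th now -1.1199 pos [ 0.5543 -0.0061  0.1282] shift tool m [-0.0003  0.0003  0.0002] units [-0.001   0.0011  0.0006] rot rad [-0.0004 -0.0011  0.1801] units [-0.0001 -0.0002  0.0287] q [-0.9   0.32  0.99  1.86 -0.29  1.13 -0.92] t 13.15 F [-3.3  1.7  7.7] op 0.017904268034116266
```

View pics/r7.png

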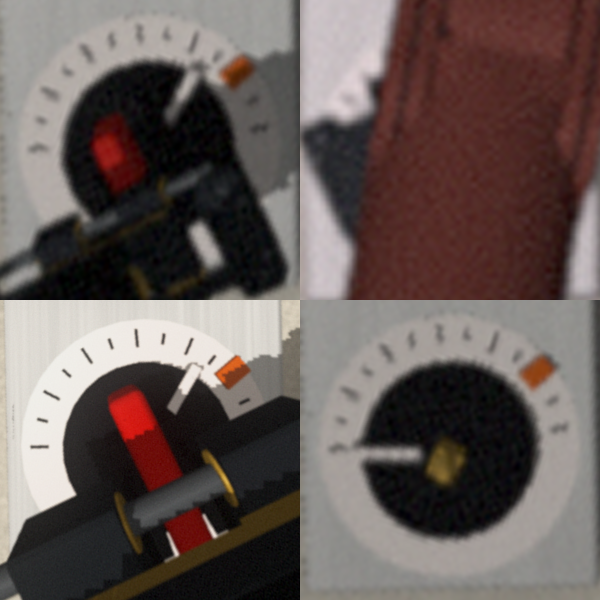

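The pointer now stands at about -30° and the tab at about -49.5°, so roughly 19° are left.

Call:
{"op": "send_rows", "data": {"increments": [[[0, 0, 0, 0, 0, 0.018, -1], [0, 0, 0, 0, 0, 0.018, -1], [0, 0, 0, 0, 0, 0.017, -1], [0, 0, 0, 0, 0, 0, -1], [0, 0, 0, 0, 0, 0, -1]]]}}

```text
time: 13.65
eef_pos: [0.5544, -0.0062, 0.1282]
ee_rot: [-3.136, -0.185, -0.001]
contact_force: [-3.5, 0.2, 7.6]
opening: 0.0177
finger_force: 58.0
```

Run:
```python
from h import *
cs=cam("scene");cw=cam("wrist")
plan([.5542,-.0065,.128],-1.44)
def rect(c,h,ctr,half,n):
    g=(np.arange(n)-n/2+.5)*2*half/n
    X,Y=np.meshgrid(ctr[0]+g[::-1],ctr[1]-g,indexing="ij")
    P=np.c_[X.ravel(),Y.ravel(),np.full(X.size,h)];Ti=np.linalg.inv(c["T"])
    uv=cv2.projectPoints(P,cv2.Rodrigues(Ti[:3,:3])[0],Ti[:3,3],c["K"],np.array([c["k1"],0,0,0.]))[0].reshape(n,n,2).astype(np.float32)
    return cv2.remap(c["img"],uv[...,0],uv[...,1],cv2.INTER_CUBIC)
cv2.imwrite("pics/r8.png",np.hstack([rect(cs,.091,np.array([.5563,-.0073]),.1,400),rect(cw,.091,np.array([.554,-.006]),.1,400)]))
```

```text
th now -1.453 pos [ 0.5544 -0.0062  0.1282] shift tool m [-0.0002  0.0003  0.0002] units [-0.0006  0.001   0.0007] rot rad [-0.0004 -0.0009 -0.013 ] units [-0.0001 -0.0001 -0.0021] q [-0.95  0.34  1.07  1.86 -0.33  1.13 -1.22] t 13.75 F [-2.6  1.1  9. ] op 0.01771218033301139
```

View pics/r8.png

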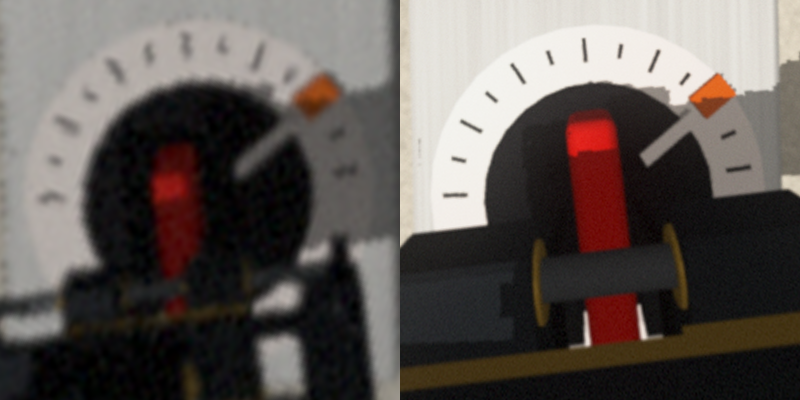

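The wrist view shows the pointer's end at (700,112), in line with the tab's middle at (713,95). I let go and withdraw.

Call:
{"op": "send_rows", "data": {"increments": [[[0, 0, 0, 0, 0, 0, 0], [0, 0, 0, 0, 0, 0, 0], [0, 0, 0, 0, 0, 0, 0], [0, 0, 0, 0, 0, 0, 0], [0, 0, 0, 0, 0, 0, 0]]]}}

```text
time: 14.25
eef_pos: [0.5538, -0.0064, 0.1273]
ee_rot: [3.136, 0.185, -0.0]
contact_force: [-0.1, 0.4, -0.1]
opening: 0.0422
finger_force: 0.0
```

Call:
{"op": "send_rows", "data": {"increments": [[[0, 0, -0.03, 0, 0, 0, 0], [0, 0, -0.1, 0, 0, 0, 0], [0, 0, -0.13, 0, 0, 0, 0], [0, 0, -0.13, 0, 0, 0, 0], [0, 0, 0, 0, 0, 0, 0]]]}}

```text
time: 14.75
eef_pos: [0.5563, -0.0071, 0.2496]
ee_rot: [-3.135, -0.184, -0.011]
contact_force: [-0.4, -0.6, -0.6]
opening: 0.0436
finger_force: 0.0
```

Run:
```python
from h import *
plan([.5542,-.0065,.2],-1.44)
cw=cam("wrist")
P=cloud(cw);H,S,V=cv2.split(cv2.cvtColor(cw["img"],cv2.COLOR_BGR2HSV))
m=(((H<6)|(H>174))&(S>150)&(V>60)).ravel()&(np.hypot(P[:,0]-.554,P[:,1]+.006)<.06)
q=P[m];q=q[q[:,2]>.145];print("bar top",len(q),np.median(q[:,2]),q.mean(0),np.percentile(q[:,2],[5,95]))
cv2.imwrite("pics/w9.png",cw["img"])
```

```text
th now -1.4539 pos [ 0.5563 -0.0071  0.2496] shift tool m [-0.0024 -0.0008  0.0496] units [-0.0081 -0.0028  0.1652] rot rad [-0.0007 -0.0072 -0.0139] units [-0.0001 -0.0011 -0.0022] q [-1.06  0.21  1.16  1.7  -0.2   1.35 -1.33] t 14.75 F [-0.4 -0.6 -0.6] op 0.0436164435856615
bar top 1732 0.1547963664642838 [ 0.55858758 -0.00447636  0.15454183] [0.15205977 0.15596283]
```

View pics/w9.png

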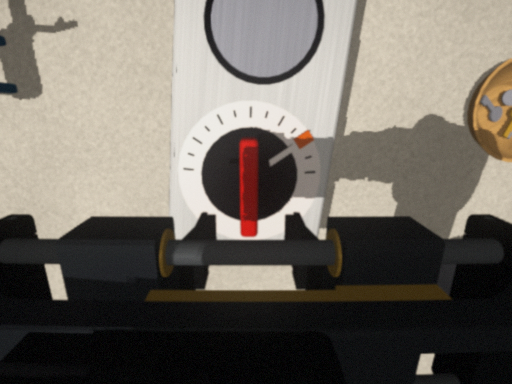

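The bar top stands level at 0.155 m (91 + 64 mm), so the handle is fully home. The pointer, from (270,163) to (297,148), leads into the tab at (304,140). The gripper is clear, so I hand in.

```bash
python3 -c "
from cell import hand_in;print(hand_in())"
```

```text
the job is handed in; nothing more can be done
None
```

I pushed the handle fully home on the stub, turned the dial clockwise until its pointer stood at the orange tab, and let go; the job is handed in at about 15 s, but no verdict came back.

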